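# Send the waiting roller carrier on and hang the next one on the gravity rail

### The job

A roller carrier is waiting at the gate of the sloped gravity rail. Press the gate's plunger so that this carrier runs on down to the end stop, without touching the carrier itself. Then hang the carrier that stands on the bench on the upper part of the rail, well uphill of the gate, and let go so that it rolls down by itself and waits at the gate in the other's place; leave the gate up and the tools and the spare reader on the bench where they are.

Things in the scene. Friction and masses are not known exactly. Their poses are not given: they have to be found in the camera images.
- rail_stand: Fixed bench stand: base plate 124 x 560 x 12 mm (x -44 to +80 mm), two posts, a round steel rail 12 mm thick. Origin on the bench under mid-rail; x to the far side, where the gate is; y along the rail to its HIGH left end; z up. Rail axis: x = 0, height 195 mm + 0.0787 y (4.5 degrees, falling to -y), free from y = +225 mm down to the stop's rubber face, y = -215 mm. Yaw up to 0.2 rad.
- rail_upper (a point): Point on the rail axis in the upper part of the rail, where carriers are hung on (stand y = +130 mm, height 205 mm). Anywhere from y = +80 to +160 mm will do.
- gate_seat (a point): Point on the rail axis (stand y = -3 mm) where the rail point of a carrier lies while it waits against the gate.
- stop_seat (a point): Point on the rail axis (stand y = -161.5 mm) where the rail point of a carrier lies when it rests against the end stop.
- gate_knob (a point): Centre of the top of the plunger's black round push knob (30 mm across, flat top 22 mm), upright, beyond the rail at stand x = +58, y = -60 mm, its top 252 mm above the bench when up. Moves down with the plunger. Its rod carries a steel blade, its tip 15 mm beyond the rail axis, that catches a carrier's front bumper.
- gate (a joint): Plunger, vertical slide: 0 = up (gate shut), 0.022 m = fully down; from about 0.018 m the bumper passes over the blade. A spring returns it: about 2 N at the top, 4.5 N at the bottom. With it down the carrier rolls off by itself: its bumper clears the blade in under 0.5 s, the stop is reached in about 1.5 s (0.17 m/s). Let up under the bumper, the blade would lift the carrier.
- carrier_waiting: The carrier hanging at the gate, of the same make as carrier_bench, same origin and axes; hangs with its axes along the stand's, tilted like the rail. Not to be touched by the robot.
- carrier_waiting_rail (a point): The waiting carrier's rail point (carrier frame z = 112 mm): on the rail axis while it hangs.
- carrier_bench: Loose C-shaped roller carrier, 0.35 kg, 196 mm high, 102 mm long (y -52 to +50), standing on the bench before the rail. Origin under its ledge, below the grip; z up; x the way its open side faces (away from the robot, yaw up to 0.35 rad); y along its wheels. Ledge 60 x 96 x 5 mm (x -28 to +32) with a card reader in it, top z = 61; spine 34 mm wide at x -28 to -20.
- carrier_bench_rail (a point): Rail point of the bench carrier (its frame x 0, y 0, z 112 mm), level with the lowest rim of its two grooved rollers (36 mm diameter, 22 wide, at y = -27 and +27, axles z = 130; groove 24 mm diameter, 10 wide, sloping flanges). The rail enters from the open +x side, between reader (z 61) and rollers (z 112); lowered, the grooves sit on it and this point lies on its axis.
- carrier_bench_grip (a point): Grip point (carrier z = 178 mm) in the black upright grip on top, over the wheels: 14 mm thick along carrier x, 30 mm wide along y, z 156 to 196. Pinched across its thickness (fingers closing along x) the carrier can roll out from between the opened fingers; it rolls off when let go. On the rail its y points as the stand's y, front bumper (y -48 to -52, z 125 to 139, x -20 to +32) downhill.
- screwdriver: Bystander: red-handled screwdriver, 204 mm long, lying on the bench to the left, before the tall white bath cabinet (fixed; y over 0.45, x from 0.33 m; keep the arm clear of it). Leave alone.
- caliper: Bystander: digital caliper, 220 mm long, lying on the bench to the right. Leave alone.
- spare_reader: Bystander: black card reader, 88 x 55 x 13 mm, lying flat on the bench at the right front. Leave alone.

How it is judged (in metres and radians):
On the way, in this order (a step that is already met when the one before it is completed fails the run):
1. the waiting carrier has run down to the end stop and the gate has sprung back up (distance between carrier_waiting_rail and stop_seat below 0.012 m and value of joint gate below 0.003 m), for 0.2 s.
2. the carrier from the bench hangs on the rail, let go, still more than 25 mm uphill of its place at the gate (y of carrier_bench_rail in the frame of rail_stand above 0.022 m and z of carrier_bench_rail in the frame of rail_stand above 0.185 m and contact force between carrier_bench and rail_stand above 0.5 N and contact force between the fingers and carrier_bench below 0.1 N), for 0.1 s.
At the end, for the whole second after the job is handed in: The carrier that waited hangs against the end stop, the one from the bench against the gate: rail points within 12 mm of stop_seat and gate_seat, along the rail within 0.2 rad, tilted under 0.3 rad, at rest (under 0.03 m/s); the gate is up (under 3 mm) (all of step 1 and distance between carrier_bench_rail and gate_seat below 0.012 m and angle between the y axis of each of carrier_waiting, carrier_bench and the y axis of rail_stand, either way round below 0.2 rad and angle between each of carrier_waiting, carrier_bench's own z axis and vertical below 0.3 rad and linear speed of each of carrier_waiting, carrier_bench below 0.03 m/s); the robot touches nothing.
It fails at once if the robot touches the waiting carrier (contact force between any of the fingers, the arm and carrier_waiting above 0.5 N).
It fails at once if the carrier from the bench is tipped over (angle between carrier_bench's own z axis and vertical above 0.7 rad).
It fails at once if screwdriver, caliper or spare reader shifted by more than 30 mm (distance of any of screwdriver, caliper, spare_reader from where it was at the start of the episode above 0.03 m).
It also fails if it takes over 56 s, if anything falls off the work surface, if the arm or the gripper's body presses on something with over 40 N, if the wrist force passes 120 N, or if a joint passes its speed limit or range.

### The arm

A 6-joint arm with a two-finger parallel gripper is mounted at the origin on a cart in front of the work surface, level with it; the furniture and walls round the work are solid. World frame = base frame: x ahead of the robot, y to its left, z up, the work surface at z = 0. Lengths are in m, angles in degrees, forces in N, time in s.
With the tool pointing down it reaches from about 0.425 to 0.95 m from the base axis. Payload 14.7 kg.
Tool frame: the origin (TCP) lies at the very end of the fingers, on their centre line; the grasp point (between the pads) lies 19 mm behind it (arm.tcp_to_grasp is the distance from the TCP to the grasp point, in m); z points along the fingers, y is the line along which they close (so a half turn about z gives the same grasp; the last joint's range is limited). The gripper opens to 85 mm and grips with 20 to 120 N. Pads are 22 mm wide; open, the fingers measure 114 mm over their backs; the gripper's body (76 mm by 85 mm) begins 54 mm behind the grasp point. The pads swing forward as they close: fully open they stand 13 mm farther back than shut.
Start: joints at [-72.743, 27.513, 91.461, -0, 61.026, -2.67], TCP at [0.222, -0.611, 0.231] pointing down, gripper open.
Joint ranges: [-157.49, 157.49], [-46.99, 117.5], [13.45, 153.17], [-89.5, 269.5], [5.16, 153.95], [-167.48, 167.48]. Speed limits (degrees/s): [108.29, 108.29, 136.94, 172.46, 172.46, 172.46].

### API

Orientations are given as a 3x3 rotation matrix whose columns are the frame's x, y, z axes.
In Python, from bench import sensors, cams, order, arm gives the robot as it stands.
- The arm moves only by the tool apply_moves, never from a script. Its argument "motion" is a list of rows, each an object of numbers: "tx", "ty", "tz": the shift along the tool's x, y, z as a fraction of full scale; "rx", "ry", "rz": the turn, a rotation vector about the tool's x, y, z as a fraction of full scale; "fingers": the opening, from -1 (shut) to 1 (fully open). In form: [{"tx": .., "ty": .., "tz": .., "rx": .., "ry": .., "rz": .., "fingers": ..}, ...]. A call has 1 to 8 rows; each row shifts and turns the commanded pose from where the row before left it, along the tool's axes as they then stand; what a row does not reach is not made up. Full scale, the value 1, is 0.2 m for a shift and 180 degrees for a turn. A row lasts 1/12 s, in which the tool goes at most 41.7 mm and 7.16 degrees, less where a joint would pass 70% of its speed; a pose out of reach is approached as far as the arm can. A call with a number of a shift or a turn outside -1 to 1 is refused whole. A call with a gripper value outside its range is refused whole. The fingers move at their own pace and stop on an object; the grip force is fixed at half the most. Time passes only in rows, so rows that do not move let the fingers close. It gives the time, the measured TCP pose, the force, the opening and the grip force at its end, in the units of the state.
- sensors.state(): the state, without advancing time (a new reading comes with each control period).
- cams.grab_frame(name): name is "scene" or "side" or "wrist"; returns a dict with "pixels" (480x640x3 uint8, red, green, blue), "K" (3x3 intrinsics, pixels), "rvec" (rotation vector, rad) and "tvec" (3), from world to camera coordinates, as OpenCV has them. Camera axes: x right, y down, z forward; pixel columns grow to the right and rows downward; lengths in m; the calibration is good to about 2 mm. The wrist camera is an equidistant fisheye: a pixel r from the principal point sees the ray r / f radians off the axis. A picture is of the moment at which its call begins. There is no depth.
- order.finish_job(): hands the job in; it is judged then, once.
Trained networks look in the newest picture that a camera, given by its name, has taken for a name from the list of things; names that differ only in an ending like _2 or _b are one class to them, and where a whole thing is asked for, a point or a joint stands for the part that bears it (a point fixed in the world has none). Each returns a list of dicts, best first, with "confidence" (0 to 1); they miss things now and then, are a little off and sometimes report something else, mostly with a low value. They report only what shows in the picture. A call takes as long as a camera call.
- cams.spot_in(camera, target): "box" ([left, top, right, bottom] in pixels, round what is visible of it).
- cams.silhouettes(camera, target): "pixels" (480x640 bool, what is visible of it) and "box" ([left, top, right, bottom] in pixels, round what is visible of it).
- cams.mark_of(camera, target): "point" ([column, row] in pixels: a listed point, or the origin of a listed thing).
The state is a dict: "time": time; "joint_positions": joint angles; "dq": joint speeds; "joint_torque": joint torques, N m; "eef_pos": TCP position; "orientation": TCP orientation; "force": force on the tool from outside, world axes, zero at the start; "wrist_torque": the same for the moment, N m; "opening": finger opening in m; "grip_force": force on a finger pad.
Only numpy, scipy, OpenCV 4.12 (cv2) and the standard library are available. Lean on these libraries where they do the work, as an engineer would, in place of code of your own. Each camera call takes 0.05 s, during which the arm holds its last target. There are 200 camera calls.

## Working session

There is one attempt and no reset: what is moved stays moved. The work goes in short steps, Python scripts to look and compute and a tool call to move; the robot and the scene stay as the last step left them, time stands still between calls to the robot, and variables do not carry over. Pictures are saved under pics/ and viewed, at most 13 in all, crops included, and the job is handed in when it is done.

Besides the shell and the picture viewer there is one more tool, called after "Request:" as name([rows], argument=value, ...), one row to a line, values as JSON. apply_moves: Moves the arm, as the interface text tells. Shift numbers are shares of 0.2 m and turn numbers shares of 180 degrees, none past 1 either way. Its arguments: {"type":"object","properties":{"motion":{"type":"array"}},"required":["motion"]}

```bash
mkdir -p pics
cat > h.py <<'E'
import numpy as np, cv2
from bench import sensors, cams, order, arm
def cam(n):
    f=cams.grab_frame(n); R=cv2.Rodrigues(np.array(f["rvec"],float))[0]
    return f["pixels"],np.array(f["K"],float),R,np.array(f["tvec"],float).ravel()
def ray(c,px,fish=False):
    _,K,R,t=c
    x=(px[0]-K[0,2])/K[0,0]; y=(px[1]-K[1,2])/K[1,1]
    if fish:
        r=np.hypot(x,y); d=np.array([x/r*np.sin(r),y/r*np.sin(r),np.cos(r)]) if r>1e-9 else np.array([0,0,1.])
    else: d=np.array([x,y,1.]); d/=np.linalg.norm(d)
    return -R.T@t, R.T@d
def atz(c,px,z,fish=False):
    o,d=ray(c,px,fish); return o+d*(z-o[2])/d[2]
def tri(rays):
    A=sum(np.eye(3)-np.outer(d,d) for o,d in rays); b=sum((np.eye(3)-np.outer(d,d))@o for o,d in rays)
    return np.linalg.solve(A,b)
def proj(c,p,fish=False):
    _,K,R,t=c; q=R@np.array(p)+t
    if fish:
        r=np.hypot(q[0],q[1]); th=np.arctan2(r,q[2]); return K[:2,:2]@(q[:2]/r*th)+K[:2,2]
    return (K@q)[:2]/q[2]
E
python3 - <<'E'
from h import *
C={n:cam(n) for n in("scene","side")}
for n,c in C.items(): cv2.imwrite(f"pics/{n}0.png",c[0][...,::-1]); print(n,(-c[2].T@c[3]).round(3))
for t in ["rail_stand","rail_upper","gate_seat","stop_seat","gate_knob","carrier_waiting_rail","carrier_bench","carrier_bench_rail","carrier_bench_grip"]:
    rs=[]
    for n in C:
        m=cams.mark_of(n,t); print(t,n,[(np.round(x["point"],1).tolist(),round(x["confidence"],2)) for x in m[:3]])
        if m: rs.append(ray(C[n],m[0]["point"]))
    if len(rs)==2: print("   ->",tri(rs).round(4))
print(sensors.state())
E
```

```text
scene [-0.025  0.849  1.232]
side [0.481 0.785 0.893]
rail_stand scene [([264.9, 298.1], 0.66)]
rail_stand side [([286.3, 307.7], 0.79)]
   -> [0.6212 0.0538 0.0163]
rail_upper scene [([224.8, 269.8], 0.64)]
rail_upper side [([264.8, 292.6], 0.67), ([355.0, 430.7], 0.27)]
   -> [0.6436 0.163  0.2023]
gate_seat scene [([265.8, 244.4], 0.75)]
gate_seat side [([284.6, 253.4], 0.58)]
   -> [0.6154 0.0419 0.1997]
stop_seat scene [([311.0, 212.1], 0.94), ([311.8, 315.2], 0.35)]
stop_seat side [([298.8, 211.7], 0.59)]
   -> [ 0.5976 -0.1296  0.1849]
gate_knob scene [([264.9, 201.7], 0.48)]
gate_knob side [([264.1, 215.5], 0.8)]
   -> [ 0.6699 -0.0359  0.2491]
carrier_waiting_rail scene [([263.9, 246.6], 0.9)]
carrier_waiting_rail side [([284.2, 251.3], 0.7)]
   -> [0.6123 0.0532 0.2106]
carrier_bench scene [([310.4, 341.4], 0.92)]
carrier_bench side [([357.2, 331.0], 0.88), ([345.5, 200.8], 0.48)]
   -> [0.4439 0.1148 0.0201]
carrier_bench_rail scene [([314.0, 317.1], 0.58)]
carrier_bench_rail side [([359.4, 301.8], 0.96)]
   -> [0.4412 0.1025 0.108 ]
carrier_bench_grip scene [([313.5, 301.
[... 201 characters left out ...]
    6.10258412e+01, -2.67047730e+00]), 'dq': array([-0.1151204 , -0.11940018,  0.00374884,  0.07801755,  0.10176409,
       -0.00708548]), 'joint_torque': array([-1.78207960e-03, -9.50525808e+01, -4.30662239e+01,  4.89202630e-04,
        1.37326548e-03, -1.16273694e-05]), 'eef_pos': array([ 0.2215633 , -0.61105198,  0.23129012]), 'orientation': array([[ 9.40109920e-01,  3.40871438e-01, -2.46829839e-05],
       [ 3.40871438e-01, -9.40109920e-01,  2.14701356e-05],
       [-1.58861620e-05, -2.85980117e-05, -9.99999999e-01]]), 'force': array([-0.87079639,  0.24038509,  0.09882318]), 'wrist_torque': array([-0.02403325, -0.03950739,  0.05602988]), 'grip_force': 0.0, 'opening': 0.08499109817333055}
```

View pics/scene0.png

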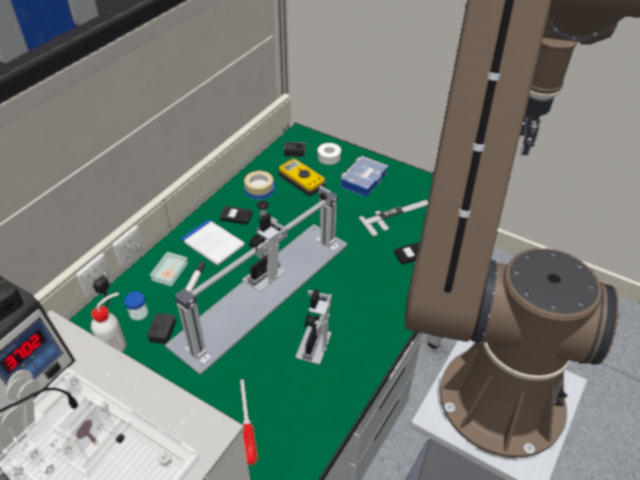

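View pics/side0.png

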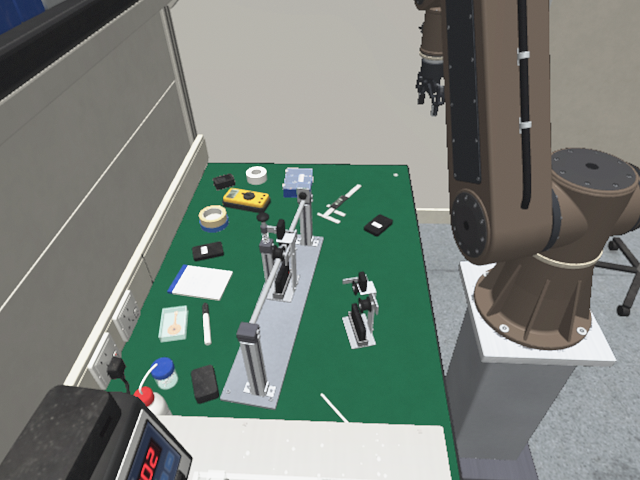

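```bash
cat > fit.py <<'E'
from h import *
from scipy.optimize import minimize, least_squares
def pose(p,q): # p=x,y,yaw ; q local
    c,s=np.cos(p[2]),np.sin(p[2]); q=np.atleast_2d(q)
    return np.c_[p[0]+c*q[:,0]-s*q[:,1],p[1]+s*q[:,0]+c*q[:,1],q[:,2]]
def box(x0,x1,y0,y1,z0,z1): return np.array([[x,y,z] for x in(x0,x1) for y in(y0,y1) for z in(z0,z1)])/1000
CARR=np.vstack([box(-28,32,-48,48,0,61),box(-28,-20,-17,17,0,150),box(-20,32,-52,-48,125,139),box(-7,7,-15,15,156,196),box(-28,11,-45,45,112,148)])
E
python3 - <<'E'
from fit import *
C={n:cam(n) for n in("scene","side")}
pts={"rail_stand":[0,0,0],"rail_upper":[0,.13,.2052],"gate_seat":[0,-.003,.1948],"stop_seat":[0,-.1615,.1823],"gate_knob":[.058,-.06,.252],"carrier_waiting_rail":[0,-.003,.1948]}
obs=[]
for t,q in pts.items():
    for n in C:
        m=cams.mark_of(n,t)
        if m: obs.append((t,n,q,m[0]["point"]))
# base corners by eye
for n,q,u in [("side",[-.044,.28,.012],[275,404]),("side",[.08,.28,.012],[222,398]),("side",[-.044,-.28,.012],[323,237]),("scene",[-.044,.28,.012],[202,364]),("scene",[.08,.28,.012],[168,344]),("scene",[-.044,-.28,.012],[347,242])]: obs.append(("corner",n,q,u))
f=lambda p:np.concatenate([proj(C[n],pose(p,q)[0])-u for _,n,q,u in obs])
r=least_squares(f,[.62,.05,-.1],loss="soft_l1",f_scale=2)
print(r.x)
for o,e in zip(obs,f(r.x).reshape(-1,2)): print(o[0],o[1],e.round(1))
for k,q in pts.items(): print(k,pose(r.x,q)[0].round(4))
# carrier
S={n:cams.silhouettes(n,"carrier_bench")[0] for n in C}
print([(n,S[n]["box"],S[n]["confidence"],int(S[n]["pixels"].sum())) for n in S])
np.savez("sil.npz",**{n:S[n]["pixels"] for n in S})
for n in C:
    im=C[n][0].copy(); b=np.array(S[n]["box"],int)
    im=im[b[1]-15:b[3]+15,b[0]-15:b[2]+15]; m=S[n]["pixels"][b[1]-15:b[3]+15,b[0]-15:b[2]+15]
    j=np.hstack([im,np.where(m[...,None],im,255)]); cv2.imwrite(f"pics/c_{n}.png",cv2.resize(j[...,::-1],None,fx=4,fy=4,interpolation=2))
    def hullf(p):
        u=np.array([proj(C[n],x) for x in pose(p,CARR)]); return cv2.convexHull(u.astype(np.float32))
    C[n]+=(hullf,)
def cost(p):
    tot=0
    for n in C:
        u=np.array([proj(C[n],x) for x in pose(p,CARR)])
        z=np.zeros((480*4,640*4),np.uint8); cv2.fillConvexPoly(z,np.round(cv2.convexHull(u.astype(np.float32))*4).astype(int),1)
        ys,xs=np.nonzero(S[n]["pixels"]); hz=np.zeros((480*4,640*4),np.uint8)
        cv2.fillConvexPoly(hz,np.round(cv2.convexHull(np.c_[xs,ys].astype(np.float32))*4).astype(int),1)
        tot+=(z^hz).sum()/hz.sum()
    return tot
for y in(-.3,-.1,.1,.3):
    r=minimize(cost,[.442,.107,y],method="Nelder-Mead",options=dict(initial_simplex=[[.442,.107,y],[.45,.107,y],[.442,.115,y],[.442,.107,y+.15]],maxiter=60)); print(r.x,r.fun)
E
```

```text
[ 0.62273977  0.03497801 -0.12883195]
rail_stand scene [ 0.1 -1. ]
rail_stand side [1.6 3.8]
rail_upper scene [ 2.2 -0.5]
rail_upper side [ 0.3 -3.3]
gate_seat scene [ 1.8 -0.2]
gate_seat side [-1.6 -2.1]
stop_seat scene [3.5 3.5]
stop_seat side [-3.2 -0.6]
gate_knob scene [-0.8  0.5]
gate_knob side [-2.4 -2.2]
carrier_waiting_rail scene [ 2.9 -1.1]
carrier_waiting_rail side [-1.2  1.5]
corner side [0.9 3.3]
corner side [-1.9 -0.2]
corner side [-0.1 -0.8]
corner scene [-0.7  8.7]
corner scene [-1.9  0.6]
corner scene [0.7 0.6]
rail_stand [0.6227 0.035  0.    ]
rail_upper [0.6394 0.1639 0.2052]
gate_seat [0.6224 0.032  0.1948]
stop_seat [ 0.602  -0.1252  0.1823]
gate_knob [ 0.6726 -0.032   0.252 ]
carrier_waiting_rail [0.6224 0.032  0.1948]
[('scene', [294.5, 286.2, 330.6, 364.7], 0.89, 1547), ('side', [343.9, 271.3, 377.0, 348.9], 0.73, 1738)]Traceback (most recent call last):
  File "<stdin>", line 37, in <module>
    res = _minimize_neldermead(fun, x0, args, callback, bounds=bounds,
                               **options)
    fsim[k] = func(sim[k])
              ~~~~^^^^^^^^
    fx = function(np.copy(x), *(wrapper_args + args))
  File "<stdin>", line 30, in cost
  File "h.py", line 19, in proj
    _,K,R,t=c; q=R@np.array(p)+t
    ^^^^^^^
ValueError: too many values to unpack (expected 4)
```

View pics/c_side.png

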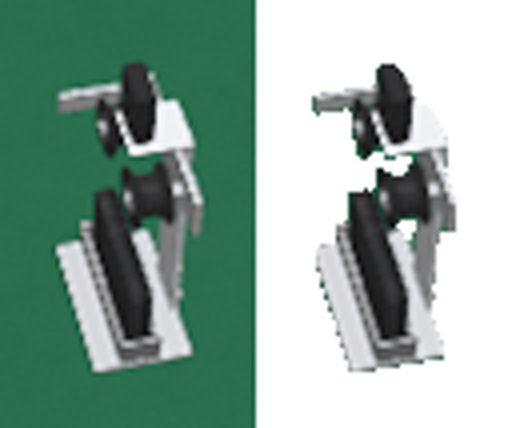

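Run:
```python
from fit import *
c=cam("side"); s=cam("scene")
P=[atz(c,u,.004) for u in ([351.2,348.5],[375.5,344],[342.2,317.5])]
print(np.round(P,4))
a=P[0]-P[2]; b=P[0]-P[1]
print("len",np.linalg.norm(a),np.linalg.norm(b),"yaw",np.arctan2(-a[0],a[1]),np.arctan2(b[1],b[0]))
# fit x,y,yaw with marks + corners
obs=[(c,[.032,.048,.004],[351.2,348.5]),(c,[-.028,.048,.004],[375.5,344]),(c,[.032,-.048,.004],[342.2,317.5])]
for n,k in(("scene",s),("side",c)):
    for t,z in(("carrier_bench_rail",.112),("carrier_bench_grip",.178)):
        obs.append((k,[0,0,z],cams.mark_of(n,t)[0]["point"]))
f=lambda p:np.concatenate([proj(k,pose(p,q)[0])-u for k,q,u in obs])
r=least_squares(f,[.44,.1,0],loss="soft_l1",f_scale=2);print(r.x,f(r.x).reshape(-1,2).round(1))
```

```text
[[0.4569 0.1584 0.004 ]
 [0.3991 0.1431 0.004 ]
 [0.4797 0.0662 0.004 ]]
len 0.09493054553277476 0.05973188343173758 yaw 0.24246918699006198 0.25849494033229514
[0.43970719 0.10686882 0.259025  ] [[ -0.6   1.1]
 [ -0.5   1. ]
 [ -1.3   0.7]
 [  1.5  -0.2]
 [  0.1 -18.9]
 [  1.1   0.6]
 [  0.8  -0.3]]
```

Request:
apply_moves([
  {"tz":-0.1,"rz":-0.0395,"fingers":-1},
  {"tz":-0.1,"rz":-0.0395,"fingers":-1},
  {"tz":-0.1,"rz":-0.0395,"fingers":-1},
  {"tz":-0.1,"rz":-0.0395,"fingers":-1},
  {"tz":-0.1,"rz":-0.0395,"fingers":-1},
  {"tz":-0.1,"rz":-0.0395,"fingers":-1},
  {"tz":-0.1,"rz":-0.0395,"fingers":-1},
  {"rz":-0.0395,"fingers":-1},
])

```text
validation failed for argument at $.mo...
```

Request:
apply_moves([
  {"rz":-0.032,"fingers":-1},
  {"tx":0.158,"ty":0.093,"fingers":-1},
  {"tx":0.158,"ty":0.093,"fingers":-1},
  {"tx":0.158,"ty":0.093,"fingers":-1},
  {"tx":0.158,"ty":0.093,"fingers":-1},
  {"tx":0.158,"ty":0.093,"fingers":-1},
  {"tx":0.158,"ty":0.093,"fingers":-1},
  {"tx":0.158,"ty":0.093,"fingers":-1},
])

```text
validation failed for argument at $.mo...
```

Request:
apply_moves([
  {"tx":0.158,"ty":0.093,"fingers":-1},
  {"tx":0.158,"ty":0.093,"fingers":-1},
  {"tx":0.158,"ty":0.093,"fingers":-1},
  {"tx":0.158,"ty":0.093,"fingers":-1},
  {"tx":0.158,"ty":0.093,"fingers":-1},
  {"tx":0.158,"ty":0.093,"fingers":-1},
  {"tx":0.158,"ty":0.093,"fingers":-1},
  {"tx":0.158,"ty":0.093,"fingers":-1},
])

```text
validation failed for argument at $.mo...
```

Request:
apply_moves([
  {"tx":0,"ty":0,"tz":-0.1,"rx":0,"ry":0,"rz":-0.0395,"fingers":-1},
  {"tx":0,"ty":0,"tz":-0.1,"rx":0,"ry":0,"rz":-0.0395,"fingers":-1},
  {"tx":0,"ty":0,"tz":-0.1,"rx":0,"ry":0,"rz":-0.0395,"fingers":-1},
  {"tx":0,"ty":0,"tz":-0.1,"rx":0,"ry":0,"rz":-0.0395,"fingers":-1},
  {"tx":0,"ty":0,"tz":-0.1,"rx":0,"ry":0,"rz":-0.0395,"fingers":-1},
  {"tx":0,"ty":0,"tz":-0.1,"rx":0,"ry":0,"rz":-0.0395,"fingers":-1},
  {"tx":0,"ty":0,"tz":-0.1,"rx":0,"ry":0,"rz":-0.0395,"fingers":-1},
  {"tx":0,"ty":0,"tz":-0.1,"rx":0,"ry":0,"rz":-0.0395,"fingers":-1},
])

```text
time: 2.77
eef_pos: [0.2215, -0.6109, 0.3923]
orientation: [[0.222, 0.975, 0.0], [0.975, -0.222, 0.0], [0.0, 0.0, -1.0]]
force: [0.1, 0.2, 0.5]
opening: 0.0003
grip_force: 0.0
```

Request:
apply_moves([
  {"tx":0,"ty":0,"tz":0,"rx":0,"ry":0,"rz":-0.03,"fingers":-1},
  {"tx":0.158,"ty":0.093,"tz":0,"rx":0,"ry":0,"rz":0,"fingers":-1},
  {"tx":0.158,"ty":0.093,"tz":0,"rx":0,"ry":0,"rz":0,"fingers":-1},
  {"tx":0.158,"ty":0.093,"tz":0,"rx":0,"ry":0,"rz":0,"fingers":-1},
  {"tx":0.158,"ty":0.093,"tz":0,"rx":0,"ry":0,"rz":0,"fingers":-1},
  {"tx":0.158,"ty":0.093,"tz":0,"rx":0,"ry":0,"rz":0,"fingers":-1},
  {"tx":0.158,"ty":0.093,"tz":0,"rx":0,"ry":0,"rz":0,"fingers":-1},
  {"tx":0.158,"ty":0.093,"tz":0,"rx":0,"ry":0,"rz":0,"fingers":-1},
])

```text
time: 3.43
eef_pos: [0.3813, -0.408, 0.3915]
orientation: [[0.136, 0.991, 0.0], [0.991, -0.136, -0.0], [-0.0, 0.0, -1.0]]
force: [1.3, -0.2, 0.3]
opening: 0.0002
grip_force: 0.0
```

Request:
apply_moves([
  {"tx":0.158,"ty":0.093,"tz":0,"rx":0,"ry":0,"rz":0,"fingers":-1},
  {"tx":0.158,"ty":0.093,"tz":0,"rx":0,"ry":0,"rz":0,"fingers":-1},
  {"tx":0.158,"ty":0.093,"tz":0,"rx":0,"ry":0,"rz":0,"fingers":-1},
  {"tx":0.158,"ty":0.093,"tz":0,"rx":0,"ry":0,"rz":0,"fingers":-1},
  {"tx":0.158,"ty":0.093,"tz":0,"rx":0,"ry":0,"rz":0,"fingers":-1},
  {"tx":0.158,"ty":0.093,"tz":0,"rx":0,"ry":0,"rz":0,"fingers":-1},
  {"tx":0.158,"ty":0.093,"tz":0,"rx":0,"ry":0,"rz":0,"fingers":-1},
  {"tx":0.158,"ty":0.093,"tz":0,"rx":0,"ry":0,"rz":0,"fingers":-1},
])

```text
time: 4.1
eef_pos: [0.5631, -0.1776, 0.3915]
orientation: [[0.136, 0.991, 0.0], [0.991, -0.136, -0.0], [-0.0, 0.0, -1.0]]
force: [0.3, -1.0, -1.0]
opening: -0.0004
grip_force: 0.0
```

Request:
apply_moves([
  {"tx":0.159,"ty":0.089,"tz":0,"rx":0,"ry":0,"rz":0,"fingers":-1},
  {"tx":0.159,"ty":0.089,"tz":0,"rx":0,"ry":0,"rz":0,"fingers":-1},
  {"tx":0.159,"ty":0.089,"tz":0,"rx":0,"ry":0,"rz":0,"fingers":-1},
  {"tx":0.159,"ty":0.089,"tz":0,"rx":0,"ry":0,"rz":0,"fingers":-1},
  {"tx":0.159,"ty":0.089,"tz":0,"rx":0,"ry":0,"rz":0,"fingers":-1},
  {"tx":0,"ty":0,"tz":0.1,"rx":0,"ry":0,"rz":0,"fingers":-1},
])

```text
time: 4.6
eef_pos: [0.6763, -0.0287, 0.3739]
orientation: [[0.132, 0.991, 0.006], [0.991, -0.132, 0.001], [0.002, 0.006, -1.0]]
force: [-0.7, -0.0, -0.8]
opening: 0.0002
grip_force: 0.0
```

Run:
```python
from fit import *
w=cam("wrist"); cv2.imwrite("pics/w1.png",w[0][...,::-1]); print(sensors.state()["eef_pos"], (-w[2].T@w[3]).round(3))
for t,z in(("gate_knob",.252),("rail_upper",.2052),("gate_seat",.1948),("stop_seat",.1823),("carrier_waiting_rail",.1948),("rail_stand",0),("carrier_bench_grip",.178),("carrier_bench_rail",.112)):
    m=cams.mark_of("wrist",t)
    for x in m[:2]: print(t,np.round(x["point"],1),round(x["confidence"],2),atz(w,x["point"],z,True).round(4))
```

```text
[ 0.67291334 -0.0307858   0.36762327] [0.686 0.043 0.516]
gate_knob [318.7 229. ] 0.64 [ 0.6738 -0.0326  0.252 ]
gate_seat [250.4 146.3] 0.74 [0.6224 0.0331 0.1948]
gate_seat [248.8 148.1] 0.63 [0.6208 0.0318 0.1948]
stop_seat [252.4 147. ] 0.66 [0.6217 0.0318 0.1823]
stop_seat [263.9 305.6] 0.64 [ 0.6043 -0.1255  0.1823]
carrier_waiting_rail [250.5 146.3] 0.91 [0.6225 0.0331 0.1948]
carrier_bench_grip [ 78.9 112.5] 0.93 [0.4398 0.1048 0.178 ]
carrier_bench_rail [264.8 304. ] 0.44 [ 0.5888 -0.1588  0.112 ]
```

View pics/w1.png

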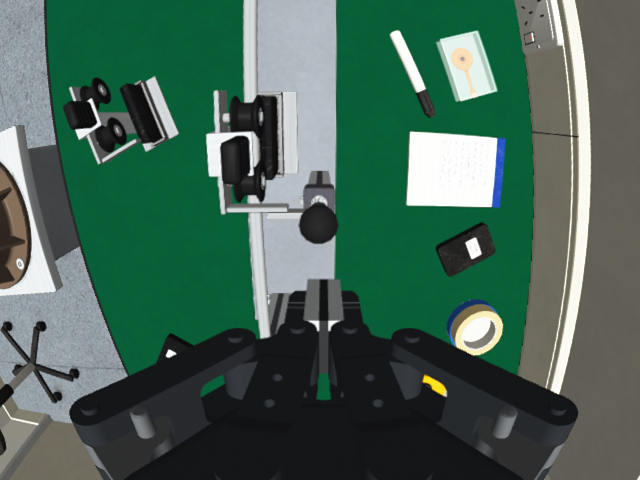

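Request:
apply_moves([
  {"tx":0,"ty":0,"tz":0.04,"rx":0,"ry":0,"rz":-0.039,"fingers":-1},
  {"tx":0,"ty":0,"tz":0.04,"rx":0,"ry":0,"rz":-0.039,"fingers":-1},
  {"tx":0,"ty":0,"tz":0.04,"rx":0,"ry":0,"rz":-0.039,"fingers":-1},
  {"tx":0,"ty":0,"tz":0.04,"rx":0,"ry":0,"rz":-0.039,"fingers":-1},
  {"tx":0,"ty":0,"tz":0.04,"rx":0,"ry":0,"rz":-0.039,"fingers":-1},
  {"tx":0,"ty":0,"tz":0.04,"rx":0,"ry":0,"rz":-0.039,"fingers":-1},
  {"tx":0,"ty":0,"tz":0.04,"rx":0,"ry":0,"rz":-0.039,"fingers":-1},
  {"tx":0,"ty":0,"tz":0.04,"rx":0,"ry":0,"rz":-0.039,"fingers":-1},
])

```text
time: 5.72
eef_pos: [0.6719, -0.0344, 0.3076]
orientation: [[-0.751, 0.66, 0.001], [0.66, 0.751, -0.0], [-0.001, 0.0, -1.0]]
force: [0.9, 0.5, -0.2]
opening: -0.0001
grip_force: 0.0
```

Request:
apply_moves([
  {"tx":0,"ty":0,"tz":0.04,"rx":0,"ry":0,"rz":-0.038,"fingers":-1},
  {"tx":0,"ty":0,"tz":0.04,"rx":0,"ry":0,"rz":-0.038,"fingers":-1},
  {"tx":0,"ty":0,"tz":0.04,"rx":0,"ry":0,"rz":-0.038,"fingers":-1},
  {"tx":0,"ty":0,"tz":0.04,"rx":0,"ry":0,"rz":-0.038,"fingers":-1},
  {"tx":0,"ty":0,"tz":0,"rx":0,"ry":0,"rz":-0.038,"fingers":-1},
  {"tx":0,"ty":0,"tz":0,"rx":0,"ry":0,"rz":0,"fingers":-1},
  {"tx":0,"ty":0,"tz":0,"rx":0,"ry":0,"rz":0,"fingers":-1},
])

```text
time: 6.3
eef_pos: [0.6721, -0.0342, 0.2759]
orientation: [[-0.991, 0.134, 0.001], [0.134, 0.991, -0.0], [-0.001, 0.0, -1.0]]
force: [0.9, -0.6, 0.4]
opening: 0.0
grip_force: 0.0
```

Request:
apply_moves([
  {"tx":-0.012,"ty":0.01,"tz":0.06,"rx":0,"ry":0,"rz":0,"fingers":-1},
  {"tx":0,"ty":0,"tz":0.06,"rx":0,"ry":0,"rz":0,"fingers":-1},
  {"tx":0,"ty":0,"tz":0.06,"rx":0,"ry":0,"rz":0,"fingers":-1},
  {"tx":0,"ty":0,"tz":0.042,"rx":0,"ry":0,"rz":0,"fingers":-1},
  {"tx":0,"ty":0,"tz":0,"rx":0,"ry":0,"rz":0,"fingers":-1},
  {"tx":0,"ty":0,"tz":0,"rx":0,"ry":0,"rz":0,"fingers":-1},
])

```text
time: 6.8
eef_pos: [0.6747, -0.0321, 0.2304]
orientation: [[-0.991, 0.13, 0.0], [0.13, 0.991, 0.0], [-0.0, 0.0, -1.0]]
force: [1.3, 0.5, 4.1]
opening: 0.0
grip_force: 2.2
```

Run:
```python
from fit import *
w=cam("wrist"); cv2.imwrite("pics/w2.png",w[0][...,::-1]); s=sensors.state(); print(s["eef_pos"],s["force"],s["time"])
for n in("scene","side"):
    c=cam(n); m=cams.mark_of(n,"carrier_waiting_rail"); print(n,[(np.round(x["point"],1),x["confidence"]) for x in m[:2]], proj(c,[.6224,.033,.1948]),proj(c,[.6035,-.1255,.1823]))
```

```text
[ 0.6746992  -0.0321374   0.23036078] [ 1.58049858 -0.42351546  4.27533323] 6.85
scene [(array([266. , 243.6]), 0.98), (array([266.2, 207.8]), 0.58)] [265.68463112 243.15266442] [308.12515923 212.34280612]
side [(array([285.4, 245.9]), 0.69), (array([360.7, 282. ]), 0.21)] [281.91311758 251.63982233] [296.68236888 213.95055794]
```

Pressed (4.3 N). Hold on for over a second.

Request:
apply_moves([
  {"tx":0,"ty":0,"tz":0,"rx":0,"ry":0,"rz":0,"fingers":-1},
  {"tx":0,"ty":0,"tz":0,"rx":0,"ry":0,"rz":0,"fingers":-1},
  {"tx":0,"ty":0,"tz":0,"rx":0,"ry":0,"rz":0,"fingers":-1},
  {"tx":0,"ty":0,"tz":0,"rx":0,"ry":0,"rz":0,"fingers":-1},
  {"tx":0,"ty":0,"tz":0,"rx":0,"ry":0,"rz":0,"fingers":-1},
  {"tx":0,"ty":0,"tz":0,"rx":0,"ry":0,"rz":0,"fingers":-1},
  {"tx":0,"ty":0,"tz":0,"rx":0,"ry":0,"rz":0,"fingers":-1},
  {"tx":0,"ty":0,"tz":0,"rx":0,"ry":0,"rz":0,"fingers":-1},
])

```text
time: 7.72
eef_pos: [0.6747, -0.0321, 0.231]
orientation: [[-0.992, 0.129, 0.0], [0.129, 0.992, -0.0], [-0.0, 0.0, -1.0]]
force: [1.3, 0.0, 4.7]
opening: -0.0003
grip_force: 2.2
```

Run:
```python
from fit import *
w=cam("wrist"); cv2.imwrite("pics/w2.png",w[0][...,::-1])
s=cam("side"); cv2.imwrite("pics/s2.png",s[0][...,::-1])
for n in("scene","side"):
    m=cams.mark_of(n,"carrier_waiting_rail"); print(n,[(np.round(x["point"],1),x["confidence"]) for x in m[:2]])
print(sensors.state()["time"],sensors.state()["force"])
```

```text
scene [(array([266. , 243.6]), 0.98), (array([266.2, 207.8]), 0.58)]
side [(array([293.6, 233.6]), 0.82)]
7.9167 [2.78669126 0.21407798 4.04355236]
```

View pics/s2.png

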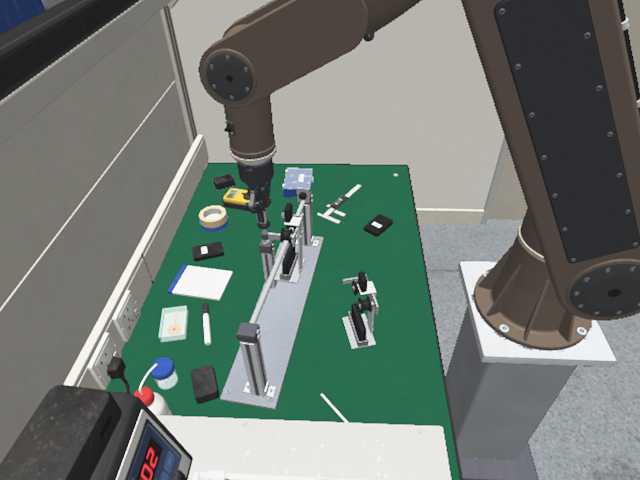

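Request:
apply_moves([
  {"tx":0,"ty":0,"tz":0,"rx":0,"ry":0,"rz":0,"fingers":-1},
  {"tx":0,"ty":0,"tz":0,"rx":0,"ry":0,"rz":0,"fingers":-1},
  {"tx":0,"ty":0,"tz":0,"rx":0,"ry":0,"rz":0,"fingers":-1},
  {"tx":0,"ty":0,"tz":0,"rx":0,"ry":0,"rz":0,"fingers":-1},
  {"tx":0,"ty":0,"tz":0,"rx":0,"ry":0,"rz":0,"fingers":-1},
  {"tx":0,"ty":0,"tz":0,"rx":0,"ry":0,"rz":0,"fingers":-1},
  {"tx":0,"ty":0,"tz":0,"rx":0,"ry":0,"rz":0,"fingers":-1},
])

```text
time: 8.5
eef_pos: [0.6746, -0.0321, 0.2309]
orientation: [[-0.992, 0.129, 0.0], [0.129, 0.992, -0.0], [-0.0, -0.0, -1.0]]
force: [3.0, 0.3, 3.6]
opening: 0.0001
grip_force: 2.2
```

Run:
```python
from fit import *
C={n:cam(n) for n in("scene","side")}
for i in range(2):
  for n in C:
    m=cams.mark_of(n,"carrier_waiting_rail"); print(n,[(np.round(x["point"],1),x["confidence"]) for x in m[:2]])
    cam(n)
```

```text
scene [(array([309.1, 213.6]), 0.65), (array([297.6, 251.9]), 0.17)]
side [(array([297. , 223.4]), 0.64), (array([264.2, 295.6]), 0.28)]
scene [(array([301.6, 222.2]), 0.72)]
side [(array([296.4, 220.6]), 0.86)]
```

Request:
apply_moves([
  {"tx":0,"ty":0,"tz":-0.12,"rx":0,"ry":0,"rz":0,"fingers":-1},
  {"tx":0,"ty":0,"tz":-0.12,"rx":0,"ry":0,"rz":0,"fingers":-1},
  {"tx":0,"ty":0,"tz":-0.12,"rx":0,"ry":0,"rz":0.038,"fingers":-1},
  {"tx":0,"ty":0,"tz":-0.12,"rx":0,"ry":0,"rz":0.038,"fingers":-1},
  {"tx":0,"ty":0,"tz":-0.12,"rx":0,"ry":0,"rz":0.038,"fingers":-1},
  {"tx":0,"ty":0,"tz":-0.12,"rx":0,"ry":0,"rz":0.038,"fingers":-1},
  {"tx":0,"ty":0,"tz":-0.12,"rx":0,"ry":0,"rz":0.038,"fingers":-1},
  {"tx":0,"ty":0,"tz":-0.12,"rx":0,"ry":0,"rz":0.038,"fingers":1},
])

```text
time: 9.67
eef_pos: [0.6737, -0.0321, 0.4234]
orientation: [[-0.659, 0.753, -0.002], [0.753, 0.659, 0.0], [0.002, -0.002, -1.0]]
force: [0.0, -0.3, 0.5]
opening: 0.0109
grip_force: 0.0
```

Request:
apply_moves([
  {"tx":0,"ty":0,"tz":0,"rx":0,"ry":0,"rz":0.038,"fingers":1},
  {"tx":0,"ty":0,"tz":0,"rx":0,"ry":0,"rz":0.038,"fingers":1},
  {"tx":0,"ty":0,"tz":0,"rx":0,"ry":0,"rz":0.038,"fingers":1},
  {"tx":0,"ty":0,"tz":0,"rx":0,"ry":0,"rz":0.037,"fingers":1},
  {"tx":0,"ty":0,"tz":0,"rx":0,"ry":0,"rz":0,"fingers":1},
  {"tx":0,"ty":0,"tz":0,"rx":0,"ry":0,"rz":0,"fingers":1},
])

```text
time: 10.17
eef_pos: [0.6741, -0.0322, 0.4223]
orientation: [[-0.251, 0.968, -0.002], [0.968, 0.251, 0.0], [0.0, -0.002, -1.0]]
force: [0.1, -0.8, 0.6]
opening: 0.0833
grip_force: 0.0
```

Run:
```python
from fit import *
C={n:cam(n) for n in("scene","side")}
cv2.imwrite("pics/sc3.png",C["scene"][0][120:360,160:400,::-1].repeat(2,0).repeat(2,1))
for t in("carrier_waiting_rail","gate_knob"):
  rs=[]
  for n in C:
    m=cams.mark_of(n,t); print(n,[(np.round(x["point"],1),x["confidence"]) for x in m[:2]])
    if m: rs.append(ray(C[n],m[0]["point"]))
  if len(rs)==2: print(t,tri(rs))
s=sensors.state(); p=s["eef_pos"]; R=s["orientation"]; print(s["time"],p,s["joint_positions"])
print("shift in tool units", R.T@(np.array([.4398,.1058,.30])-p)/.2)
```

```text
scene [(array([308.8, 215.4]), 0.9)]
side [(array([300.9, 212. ]), 0.59)]
carrier_waiting_rail [ 0.58810635 -0.104011    0.20114487]
scene [(array([266.7, 244.7]), 0.71), (array([263.2, 201.3]), 0.5)]
side [(array([266.2, 216.1]), 0.77)]
gate_knob [0.62361546 0.04339494 0.26010562]
10.4667 [ 0.67455121 -0.03214107  0.42280263] [-5.29956413e+00  2.31102879e+01  7.20075350e+01 -1.47441267e-05
  8.48970240e+01 -1.97320290e+01]
shift in tool units [ 0.96043151 -0.96466365  0.61433233]
```

View pics/sc3.png

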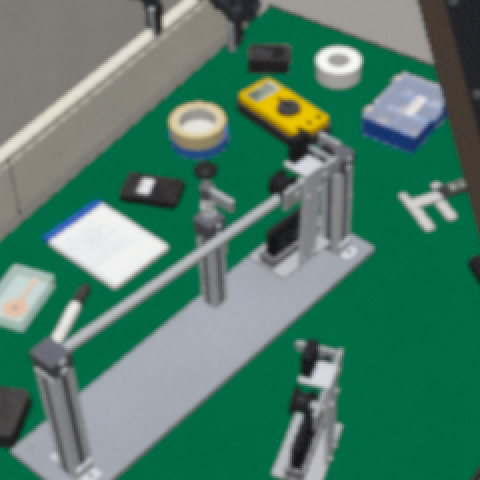

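Request:
apply_moves([
  {"tx":0.12,"ty":-0.1206,"tz":0,"rx":0,"ry":0,"rz":0,"fingers":1},
  {"tx":0.12,"ty":-0.1206,"tz":0,"rx":0,"ry":0,"rz":0,"fingers":1},
  {"tx":0.12,"ty":-0.1206,"tz":0,"rx":0,"ry":0,"rz":0,"fingers":1},
  {"tx":0.12,"ty":-0.1206,"tz":0,"rx":0,"ry":0,"rz":0,"fingers":1},
  {"tx":0.12,"ty":-0.1206,"tz":0,"rx":0,"ry":0,"rz":0,"fingers":1},
  {"tx":0.12,"ty":-0.1206,"tz":0,"rx":0,"ry":0,"rz":0,"fingers":1},
  {"tx":0.12,"ty":-0.1206,"tz":0.1,"rx":0,"ry":0,"rz":0,"fingers":1},
  {"tx":0.12,"ty":-0.1206,"tz":0.1,"rx":0,"ry":0,"rz":0,"fingers":1},
])

```text
time: 11.13
eef_pos: [0.4391, 0.1067, 0.3833]
orientation: [[-0.249, 0.969, 0.003], [0.969, 0.249, 0.001], [-0.0, 0.003, -1.0]]
force: [1.4, 1.8, 0.5]
opening: 0.0857
grip_force: 0.0
```

Request:
apply_moves([
  {"tx":0,"ty":0,"tz":0.14,"rx":0,"ry":0,"rz":0,"fingers":1},
  {"tx":0,"ty":0,"tz":0.14,"rx":0,"ry":0,"rz":0,"fingers":1},
  {"tx":0,"ty":0,"tz":0.14,"rx":0,"ry":0,"rz":0,"fingers":1},
  {"tx":0,"ty":0,"tz":0,"rx":0,"ry":0,"rz":0,"fingers":1},
])

```text
time: 11.47
eef_pos: [0.4374, 0.1058, 0.2951]
orientation: [[-0.249, 0.968, -0.006], [0.968, 0.249, -0.001], [0.0, -0.006, -1.0]]
force: [-0.8, -0.3, -0.5]
opening: 0.0856
grip_force: 0.0
```

Run:
```python
from fit import *
w=cam("wrist"); cv2.imwrite("pics/w4.png",w[0][...,::-1])
for t,z in(("carrier_bench_grip",.178),("carrier_bench_rail",.112),("carrier_bench",0)):
    for x in cams.mark_of("wrist",t)[:2]: print(t,np.round(x["point"],1),round(x["confidence"],2),atz(w,x["point"],z,True).round(4))
s=sensors.state(); print(s["time"],s["eef_pos"],s["orientation"].round(3)); print("expected grip px",proj(w,[.4398,.1058,.196],True))
```

```text
carrier_bench_grip [323.7 226.8] 0.87 [0.438  0.1043 0.178 ]
carrier_bench_rail [323.9 209.4] 0.66 [0.4385 0.1018 0.112 ]
carrier_bench [323.2 190.4] 0.91 [0.4379 0.0987 0.    ]
11.6667 [0.44112252 0.10614732 0.30053677] [[-0.248  0.969  0.002]
 [ 0.969  0.248  0.   ]
 [-0.     0.002 -1.   ]]
expected grip px [326.61555986 232.64334567]
```

View pics/w4.png

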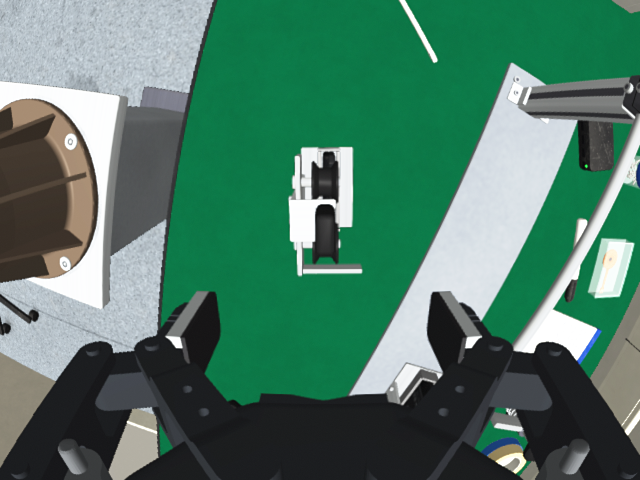

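Request:
apply_moves([
  {"tx":-0.005,"ty":-0.011,"tz":0.14,"rx":0,"ry":0,"rz":0,"fingers":1},
  {"tx":0,"ty":0,"tz":0.14,"rx":0,"ry":0,"rz":0,"fingers":1},
  {"tx":0,"ty":0,"tz":0.14,"rx":0,"ry":0,"rz":0,"fingers":1},
  {"tx":0,"ty":0,"tz":0.14,"rx":0,"ry":0,"rz":0,"fingers":1},
  {"tx":0,"ty":0,"tz":0.1,"rx":0,"ry":0,"rz":0,"fingers":1},
  {"tx":0,"ty":0,"tz":0.03,"rx":0,"ry":0,"rz":0,"fingers":1},
  {"tx":0,"ty":0,"tz":0,"rx":0,"ry":0,"rz":0,"fingers":1},
])

```text
time: 12.25
eef_pos: [0.4385, 0.1045, 0.1609]
orientation: [[-0.248, 0.969, -0.001], [0.969, 0.248, -0.0], [0.0, -0.001, -1.0]]
force: [-0.1, -0.5, -0.4]
opening: 0.0853
grip_force: 0.0
```

Request:
apply_moves([
  {"tx":0,"ty":0,"tz":0,"rx":0,"ry":0,"rz":0,"fingers":-1},
  {"tx":0,"ty":0,"tz":0,"rx":0,"ry":0,"rz":0,"fingers":-1},
  {"tx":0,"ty":0,"tz":0,"rx":0,"ry":0,"rz":0,"fingers":-1},
  {"tx":0,"ty":0,"tz":0,"rx":0,"ry":0,"rz":0,"fingers":-1},
  {"tx":0,"ty":0,"tz":0,"rx":0,"ry":0,"rz":0,"fingers":-1},
  {"tx":0,"ty":0,"tz":0,"rx":0,"ry":0,"rz":0,"fingers":-1},
  {"tx":0,"ty":0,"tz":0,"rx":0,"ry":0,"rz":0,"fingers":-1},
  {"tx":0,"ty":0,"tz":0,"rx":0,"ry":0,"rz":0,"fingers":-1},
])

```text
time: 12.92
eef_pos: [0.4384, 0.1046, 0.1614]
orientation: [[-0.248, 0.969, 0.001], [0.969, 0.248, 0.0], [-0.0, 0.001, -1.0]]
force: [-2.9, 0.9, 11.2]
opening: 0.0133
grip_force: 59.6
```

Request:
apply_moves([
  {"tx":0,"ty":0,"tz":-0.05,"rx":0,"ry":0,"rz":0,"fingers":-1},
  {"tx":0,"ty":0,"tz":-0.11,"rx":0,"ry":0,"rz":0,"fingers":-1},
  {"tx":0,"ty":0,"tz":-0.12,"rx":0,"ry":0,"rz":0,"fingers":-1},
  {"tx":0,"ty":0,"tz":-0.12,"rx":0,"ry":0,"rz":0.03,"fingers":-1},
  {"tx":0,"ty":0,"tz":-0.12,"rx":0,"ry":0,"rz":0.03,"fingers":-1},
  {"tx":0,"ty":0,"tz":-0.06,"rx":0,"ry":0,"rz":0.03,"fingers":-1},
  {"tx":0,"ty":0,"tz":0,"rx":0,"ry":0,"rz":0.03,"fingers":-1},
  {"tx":0,"ty":0,"tz":0,"rx":0,"ry":0,"rz":0,"fingers":-1},
])

```text
time: 13.58
eef_pos: [0.4384, 0.1046, 0.2776]
orientation: [[0.131, 0.991, 0.001], [0.991, -0.131, 0.0], [0.0, 0.001, -1.0]]
force: [-0.4, 0.0, -4.1]
opening: 0.0132
grip_force: 59.0
```

Run:
```python
from fit import *
C={n:cam(n) for n in("wrist","side","scene")}
pts={"rail_stand":[0,0,0],"rail_upper":[0,.13,.2052],"stop_seat":[0,-.1615,.1823],"gate_seat":[0,-.003,.1948]}
for n,c in C.items():
  for t,q in pts.items():
    m=cams.mark_of(n,t)
    if m: print(n,t,np.round(m[0]["point"],1),round(m[0]["confidence"],2),atz(c,m[0]["point"],q[2],n=="wrist").round(4), pose([.6227,.035,-.125],q)[0].round(4))
for t in("carrier_bench_rail","carrier_bench_grip"):
  print(t,tri([ray(C[n],cams.mark_of(n,t)[0]["point"]) for n in("side","scene")]))
s=sensors.state();R=s["orientation"];p=s["eef_pos"];print(s["time"],p,R.round(3),s["force"],s["opening"])
tgt=pose([.6227,.035,-.125],[-.075,.115,.281])[0]; print(tgt,R.T@(tgt-p)/.2)
cv2.imwrite("pics/w5.png",C["wrist"][0][...,::-1])
```

```text
wrist rail_stand [478.1 228.2] 0.61 [0.6248 0.0311 0.    ] [0.6227 0.035  0.    ]
wrist rail_upper [597.5 124.3] 0.92 [0.6395 0.165  0.2052] [0.6389 0.164  0.2052]
wrist stop_seat [321.8 260. ] 0.19 [0.4357 0.086  0.1823] [ 0.6026 -0.1252  0.1823]
wrist gate_seat [566.5 292.4] 0.88 [0.6252 0.0342 0.1948] [0.6223 0.032  0.1948]
side rail_stand [283.9 304.6] 0.8 [0.6326 0.0264 0.    ] [0.6227 0.035  0.    ]
side stop_seat [297.6 213.1] 0.93 [ 0.6014 -0.1292  0.1823] [ 0.6026 -0.1252  0.1823]
side gate_seat [281.8 252.9] 0.93 [0.6222 0.0373 0.1948] [0.6223 0.032  0.1948]
scene rail_stand [267.8 298.4] 0.95 [0.6209 0.0431 0.    ] [0.6227 0.035  0.    ]
scene rail_upper [224.  267.1] 0.97 [0.6512 0.1554 0.2052] [0.6389 0.164  0.2052]
scene gate_seat [268.2 242.2] 0.9 [0.6192 0.0271 0.1948] [0.6223 0.032  0.1948]
carrier_bench_rail [0.44169287 0.0990786  0.21908535]
carrier_bench_grip [0.44074654 0.10563825 0.28312764]
14.5333 [0.43823008 0.10454838 0.27692932] [[ 0.126  0.992  0.   ]
 [ 0.992 -0.126  0.   ]
 [ 0.     0.    -1.   ]] [-0.45916228 -0.00923496 -3.87267794] 0.01320679105900758
[0.56262277 0.15845334 0.281     ] [ 0.34584871  0.58298583 -0.0203119 ]
```

View pics/w5.png

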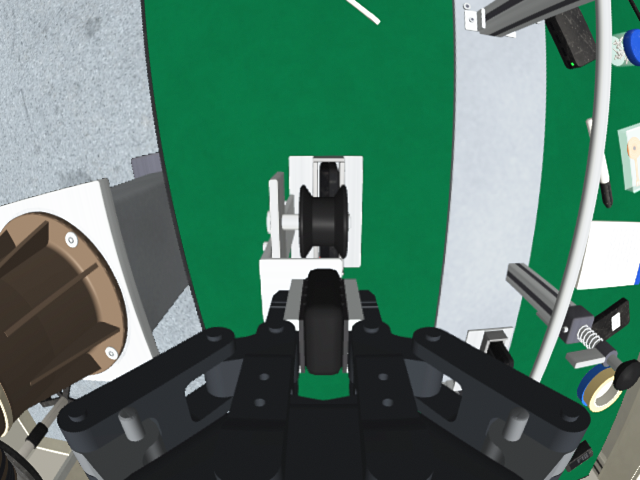

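Request:
apply_moves([
  {"tx":0.07,"ty":0.117,"tz":-0.004,"rx":0,"ry":0,"rz":0,"fingers":-1},
  {"tx":0.07,"ty":0.117,"tz":-0.004,"rx":0,"ry":0,"rz":0,"fingers":-1},
  {"tx":0.07,"ty":0.117,"tz":-0.004,"rx":0,"ry":0,"rz":0,"fingers":-1},
  {"tx":0.07,"ty":0.117,"tz":-0.004,"rx":0,"ry":0,"rz":0,"fingers":-1},
  {"tx":0.066,"ty":0.115,"tz":-0.004,"rx":0,"ry":0,"rz":0,"fingers":-1},
  {"tx":0,"ty":0,"tz":0,"rx":0,"ry":0.025,"rz":0,"fingers":-1},
  {"tx":0,"ty":0,"tz":0,"rx":0,"ry":0,"rz":0,"fingers":-1},
])

```text
time: 15.12
eef_pos: [0.5633, 0.1583, 0.2802]
orientation: [[0.126, 0.992, 0.01], [0.989, -0.126, 0.081], [0.082, -0.001, -0.997]]
force: [-0.2, -1.4, -4.0]
opening: 0.0132
grip_force: 59.7
```

Run:
```python
from fit import *
C={n:cam(n) for n in("wrist","side")}
for t,z in(("rail_upper",.2052),("gate_seat",.1948),("stop_seat",.1823)):
  m=cams.mark_of("wrist",t)
  if m: print(t,np.round(m[0]["point"],1),round(m[0]["confidence"],2),atz(C["wrist"],m[0]["point"],z,True).round(4))
s=sensors.state();R=s["orientation"];p=s["eef_pos"];print(s["time"],p,R.round(3),s["force"])
print("rail pt now",p-R@[0,0,-.0494])
tgt=pose([.6232,.035,-.125],[0,.115,.281])[0]; print(tgt,R.T@(tgt-p)/.2)
a=C["side"][0][140:380,200:440,::-1].repeat(2,0).repeat(2,1); cv2.imwrite("pics/s6.png",a)
```

```text
rail_upper [438.3 226.4] 0.78 [0.638  0.1658 0.2052]
15.3667 [0.56202405 0.15827867 0.28108951] [[ 0.126  0.992  0.01 ]
 [ 0.989 -0.126  0.076]
 [ 0.077 -0.    -0.997]] [ 0.38881953  0.74846518 -3.15180904]
rail pt now [0.56249864 0.16205053 0.231836  ]
[0.63753759 0.14910273 0.281     ] [0.00216655 0.38033866 0.00057047]
```

View pics/s6.png

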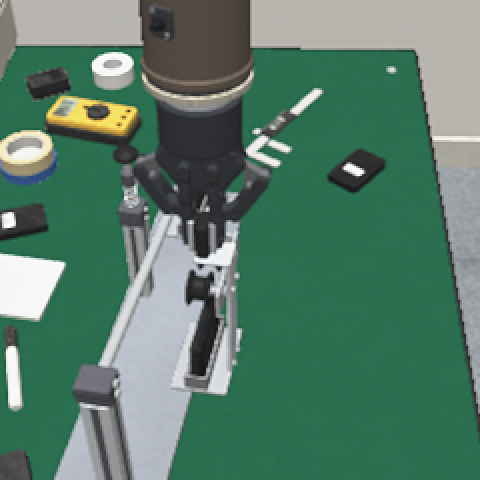

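Request:
apply_moves([
  {"tx":0,"ty":0.08,"tz":0,"rx":0,"ry":0,"rz":0,"fingers":-1},
  {"tx":0,"ty":0.08,"tz":0,"rx":0,"ry":0,"rz":0,"fingers":-1},
  {"tx":0,"ty":0.08,"tz":0,"rx":0,"ry":0,"rz":0,"fingers":-1},
  {"tx":0,"ty":0.08,"tz":0,"rx":0,"ry":0,"rz":0,"fingers":-1},
  {"tx":0,"ty":0.06,"tz":0,"rx":0,"ry":0,"rz":0,"fingers":-1},
  {"tx":0,"ty":0,"tz":0.04,"rx":0,"ry":0,"rz":0,"fingers":-1},
  {"tx":0,"ty":0,"tz":0,"rx":0,"ry":0,"rz":0,"fingers":-1},
])

```text
time: 15.95
eef_pos: [0.6373, 0.1495, 0.2715]
orientation: [[0.126, 0.992, 0.008], [0.989, -0.126, 0.077], [0.077, -0.002, -0.997]]
force: [-1.7, 0.3, -4.8]
opening: 0.0134
grip_force: 59.9
```

Run:
```python
from fit import *
C={n:cam(n) for n in("wrist","side")}
s=sensors.state();R=s["orientation"];p=s["eef_pos"];print(s["time"],p,s["force"]);print("rail pt now",p-R@[0,0,-.0494])
for t,z in(("rail_upper",.2052),("gate_seat",.1948),("stop_seat",.1823)):
  m=cams.mark_of("wrist",t)
  if m: print(t,np.round(m[0]["point"],1),round(m[0]["confidence"],2),atz(C["wrist"],m[0]["point"],z,True).round(4))
a=C["side"][0][180:330,220:370,::-1]; b=C["wrist"][0][60:360,200:460,::-1]
cv2.imwrite("pics/m7.png",np.hstack([cv2.resize(a,(400,400),interpolation=2),cv2.resize(b,(347,400))]))
```

```text
16.05 [0.63693549 0.14968794 0.27246802] [-0.22213922 -0.34083581 -3.87707112]
rail pt now [0.63734305 0.15350237 0.2232172 ]
gate_seat [325.5 404.3] 0.76 [0.6246 0.0311 0.1948]
```

View pics/m7.png

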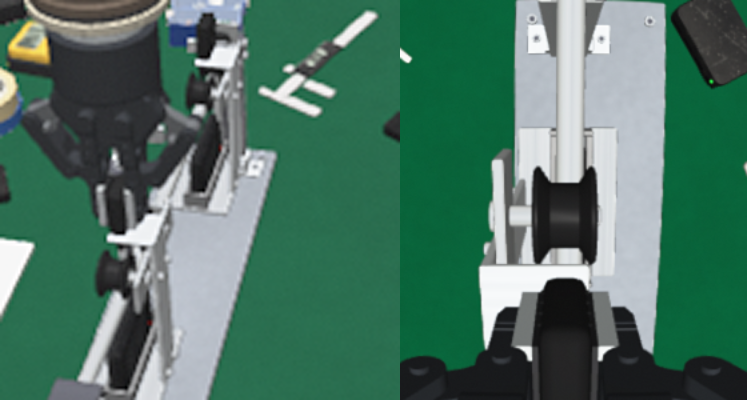

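Request:
apply_moves([
  {"tx":0,"ty":0.008,"tz":0.03,"rx":0,"ry":0,"rz":0,"fingers":-1},
  {"tx":0,"ty":0,"tz":0.03,"rx":0,"ry":0,"rz":0,"fingers":-1},
  {"tx":0,"ty":0,"tz":0.025,"rx":0,"ry":0,"rz":0,"fingers":-1},
  {"tx":0,"ty":0,"tz":0,"rx":0,"ry":0,"rz":0,"fingers":-1},
  {"tx":0,"ty":0,"tz":0,"rx":0,"ry":0,"rz":0,"fingers":-1},
])

```text
time: 16.62
eef_pos: [0.6395, 0.1506, 0.2554]
orientation: [[0.126, 0.992, 0.009], [0.989, -0.126, 0.078], [0.078, -0.001, -0.997]]
force: [0.1, -0.8, -3.4]
opening: 0.0131
grip_force: 59.9
```

Request:
apply_moves([
  {"tx":0,"ty":0,"tz":0.008,"rx":0,"ry":0,"rz":0,"fingers":-1},
  {"tx":0,"ty":0,"tz":0,"rx":0,"ry":0,"rz":0,"fingers":-1},
  {"tx":0,"ty":0,"tz":0,"rx":0,"ry":0,"rz":0,"fingers":-1},
])

```text
time: 16.87
eef_pos: [0.6399, 0.1507, 0.2545]
orientation: [[0.126, 0.992, 0.01], [0.989, -0.126, 0.078], [0.078, 0.0, -0.997]]
force: [0.2, -0.4, -3.0]
opening: 0.013
grip_force: 59.9
```

Request:
apply_moves([
  {"tx":0,"ty":0,"tz":0.008,"rx":0,"ry":0,"rz":0,"fingers":-1},
  {"tx":0,"ty":0,"tz":0,"rx":0,"ry":0,"rz":0,"fingers":-1},
  {"tx":0,"ty":0,"tz":0,"rx":0,"ry":0,"rz":0,"fingers":-1},
])

```text
time: 17.12
eef_pos: [0.6402, 0.1509, 0.2534]
orientation: [[0.126, 0.992, 0.011], [0.989, -0.126, 0.078], [0.079, 0.001, -0.997]]
force: [-1.4, -1.3, 4.2]
opening: 0.0131
grip_force: 61.1
```

Run:
```python
from fit import *
C={n:cam(n) for n in("wrist","side")}
s=sensors.state();R=s["orientation"];p=s["eef_pos"];print(s["time"],p,s["force"]);print("rail pt now",p-R@[0,0,-.0494])
a=C["side"][0][180:330,220:370,::-1]; b=C["wrist"][0][60:360,200:460,::-1]
cv2.imwrite("pics/m8.png",np.hstack([cv2.resize(a,(400,400),interpolation=2),cv2.resize(b,(347,400))]))
```

```text
17.2167 [0.64021093 0.15089652 0.25336778] [-1.28533582 -1.07693067  5.193705  ]
rail pt now [0.64075137 0.15475069 0.20412132]
```

View pics/m8.png

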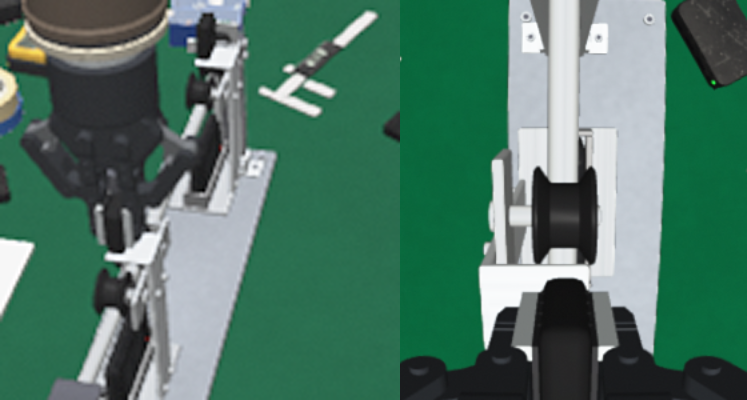

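Request:
apply_moves([
  {"tx":0,"ty":0,"tz":-0.003,"rx":0,"ry":0,"rz":0,"fingers":1},
  {"tx":0,"ty":0,"tz":0,"rx":0,"ry":0,"rz":0,"fingers":1},
  {"tx":0,"ty":0,"tz":0,"rx":0,"ry":0,"rz":0,"fingers":1},
  {"tx":0,"ty":0,"tz":0,"rx":0,"ry":0,"rz":0,"fingers":1},
  {"tx":0,"ty":0,"tz":0,"rx":0,"ry":0,"rz":0,"fingers":1},
  {"tx":0,"ty":0,"tz":0,"rx":0,"ry":0,"rz":0,"fingers":1},
])

```text
time: 17.72
eef_pos: [0.6399, 0.1508, 0.2533]
orientation: [[0.126, 0.992, 0.01], [0.989, -0.126, 0.078], [0.078, -0.0, -0.997]]
force: [-0.5, 0.5, 0.1]
opening: 0.0837
grip_force: 0.0
```

Run:
```python
from fit import *
C={n:cam(n) for n in("wrist","side")}
s=sensors.state();print(s["time"],s["eef_pos"],s["force"],s["opening"])
a=C["side"][0][180:330,220:370,::-1]; b=C["wrist"][0][60:460,200:460,::-1]
cv2.imwrite("pics/m9.png",np.hstack([cv2.resize(a,(400,400),interpolation=2),cv2.resize(b,(260,400))]))
for n in C:
  for t in("carrier_bench_rail","carrier_bench_grip"):
    print(n,t,[(np.round(x["point"],1),round(x["confidence"],2)) for x in cams.mark_of(n,t)[:2]])
print(proj(C["side"],pose([.6232,.035,-.125],[0,.12,.2044])[0]),proj(C["side"],[.6224,.032,.1948]))
```

```text
17.8167 [0.63986939 0.15085114 0.25335908] [-0.71160651  1.08103722 -0.11536589] 0.08573478351306077
wrist carrier_bench_rail [(array([325.2, 296.3]), 0.59)]
wrist carrier_bench_grip [(array([325.1, 365.7]), 0.86)]
side carrier_bench_rail [(array([349.6, 428.9]), 0.64), (array([268. , 279.6]), 0.61)]
side carrier_bench_grip [(array([265.8, 258.1]), 0.78)]
[267.33920207 287.19234337] [281.96384049 251.34708311]
```

Request:
apply_moves([
  {"tx":0,"ty":0,"tz":0,"rx":0,"ry":0,"rz":0,"fingers":1},
  {"tx":0,"ty":0,"tz":0,"rx":0,"ry":0,"rz":0,"fingers":1},
  {"tx":0,"ty":0,"tz":0,"rx":0,"ry":0,"rz":0,"fingers":1},
  {"tx":0,"ty":0,"tz":0,"rx":0,"ry":0,"rz":0,"fingers":1},
  {"tx":0,"ty":0,"tz":0,"rx":0,"ry":0,"rz":0,"fingers":1},
  {"tx":0,"ty":0,"tz":0,"rx":0,"ry":0,"rz":0,"fingers":1},
  {"tx":0,"ty":0,"tz":0,"rx":0,"ry":0,"rz":0,"fingers":1},
  {"tx":0,"ty":0,"tz":0,"rx":0,"ry":0,"rz":0,"fingers":1},
])

```text
time: 18.68
eef_pos: [0.6399, 0.1508, 0.2534]
orientation: [[0.126, 0.992, 0.01], [0.989, -0.126, 0.078], [0.078, 0.0, -0.997]]
force: [0.1, -0.1, -0.4]
opening: 0.0856
grip_force: 0.0
```

Request:
apply_moves([
  {"tx":0,"ty":0,"tz":-0.05,"rx":0,"ry":0,"rz":0,"fingers":1},
  {"tx":0,"ty":0,"tz":-0.1,"rx":0,"ry":0,"rz":0,"fingers":1},
  {"tx":0,"ty":0,"tz":-0.15,"rx":0,"ry":0,"rz":0,"fingers":1},
  {"tx":0,"ty":0,"tz":-0.15,"rx":0,"ry":0,"rz":0,"fingers":1},
  {"tx":0,"ty":0,"tz":-0.1,"rx":0,"ry":0,"rz":0,"fingers":1},
  {"tx":0,"ty":0,"tz":0,"rx":0,"ry":0,"rz":0,"fingers":1},
  {"tx":0,"ty":0,"tz":0,"rx":0,"ry":0,"rz":0,"fingers":1},
  {"tx":0,"ty":0,"tz":0,"rx":0,"ry":0,"rz":0,"fingers":1},
])

```text
time: 19.35
eef_pos: [0.6385, 0.1422, 0.3628]
orientation: [[0.126, 0.992, 0.009], [0.989, -0.126, 0.078], [0.078, -0.0, -0.997]]
force: [-0.1, -0.3, -0.6]
opening: 0.0855
grip_force: 0.0
```

Run:
```python
from fit import *
C={n:cam(n) for n in("side","scene","wrist")}
s=sensors.state();print(s["time"],s["eef_pos"],s["force"])
for n in C:
  for t in("carrier_bench_rail","carrier_waiting_rail"):
    print(n,t,[(np.round(x["point"],1),round(x["confidence"],2)) for x in cams.mark_of(n,t)[:2]])
  print([proj(C[n],q,n=="wrist").round(1) for q in([.6226,.0325,.1948],[.603,-.1252,.1823])])
a=C["side"][0][170:320,220:370,::-1]; b=C["scene"][0][170:320,190:340,::-1]
cv2.imwrite("pics/m10.png",np.hstack([cv2.resize(x,(400,400),interpolation=2) for x in(a,b)]))
```

```text
19.5 [0.63829389 0.14223543 0.36198083] [ 0.02884956 -0.42249268  0.37302533]
side carrier_bench_rail [(array([279.5, 253.3]), 0.57), (array([263.5, 212.6]), 0.22)]
side carrier_waiting_rail [(array([301.4, 213.7]), 0.88)]
[array([281.9, 251.5]), array([296.9, 214. ])]
scene carrier_bench_rail [(array([261.2, 241.2]), 0.7), (array([224.8, 268.9]), 0.22)]
scene carrier_waiting_rail [(array([309.1, 214.9]), 0.58)]
[array([265.7, 243. ]), array([308.2, 212.5])]
wrist carrier_bench_rail [(array([323.1, 338.7]), 0.55)]
wrist carrier_waiting_rail []
[array([321.1, 338.6]), array([321.8, 446.7])]
```

View pics/m10.png

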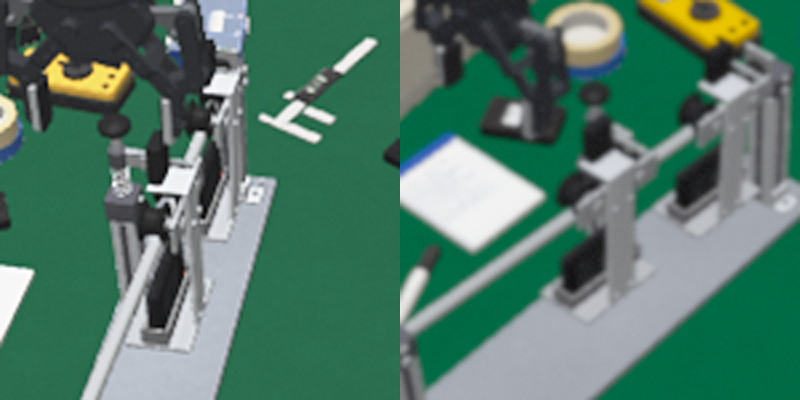

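Request:
apply_moves([
  {"tx":0,"ty":0,"tz":0,"rx":0,"ry":0,"rz":0,"fingers":1},
  {"tx":0,"ty":0,"tz":0,"rx":0,"ry":0,"rz":0,"fingers":1},
  {"tx":0,"ty":0,"tz":0,"rx":0,"ry":0,"rz":0,"fingers":1},
  {"tx":0,"ty":0,"tz":0,"rx":0,"ry":0,"rz":0,"fingers":1},
  {"tx":0,"ty":0,"tz":0,"rx":0,"ry":0,"rz":0,"fingers":1},
  {"tx":0,"ty":0,"tz":0,"rx":0,"ry":0,"rz":0,"fingers":1},
  {"tx":0,"ty":0,"tz":0,"rx":0,"ry":0,"rz":0,"fingers":1},
  {"tx":0,"ty":0,"tz":0,"rx":0,"ry":0,"rz":0,"fingers":1},
])

```text
time: 20.47
eef_pos: [0.6388, 0.1422, 0.3631]
orientation: [[0.126, 0.992, 0.01], [0.989, -0.126, 0.078], [0.078, 0.0, -0.997]]
force: [-0.1, -0.4, 0.9]
opening: 0.0856
grip_force: 0.0
```

Request:
apply_moves([
  {"tx":0,"ty":0,"tz":0,"rx":0,"ry":0,"rz":0,"fingers":1},
  {"tx":0,"ty":0,"tz":0,"rx":0,"ry":0,"rz":0,"fingers":1},
  {"tx":0,"ty":0,"tz":0,"rx":0,"ry":0,"rz":0,"fingers":1},
  {"tx":0,"ty":0,"tz":0,"rx":0,"ry":0,"rz":0,"fingers":1},
  {"tx":0,"ty":0,"tz":0,"rx":0,"ry":0,"rz":0,"fingers":1},
  {"tx":0,"ty":0,"tz":0,"rx":0,"ry":0,"rz":0,"fingers":1},
  {"tx":0,"ty":0,"tz":0,"rx":0,"ry":0,"rz":0,"fingers":1},
  {"tx":0,"ty":0,"tz":0,"rx":0,"ry":0,"rz":0,"fingers":1},
])

```text
time: 21.13
eef_pos: [0.6388, 0.1422, 0.363]
orientation: [[0.126, 0.992, 0.01], [0.989, -0.126, 0.078], [0.078, -0.0, -0.997]]
force: [-0.3, -0.4, 0.9]
opening: 0.0856
grip_force: 0.0
```

Run:
```python
from fit import *
a=cam("side")[0].astype(int)
for _ in range(3): b=cam("side")[0].astype(int)
print("moving px",int((abs(a-b).max(2)>12).sum()))
print(order.finish_job())
```

```text
moving px 0
the job is handed in; nothing more can be done
None
```

I handed the job in at about 21 s, without a verdict returned: in the last pictures the released carrier hangs at the end stop, the bench carrier waits still at the gate, and the gate is up.

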